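# Close the filler cap of the glue tank

## Robot

A 7-joint arm with a two-finger parallel gripper is mounted at the origin on the work surface. World frame = base frame: x ahead of the robot, y to its left, z up, the work surface at z = 0. Lengths are in m, angles in degrees, forces in N, time in s.
With the tool pointing down it reaches from about 0.4 to 0.85 m from the base axis. Payload 4.4 kg.
Tool frame: the origin (TCP) lies on the centre line of the jaws, within the pads' length; the fingertips stand 14 mm ahead of it and the grasp point (between the pads) lies 5 mm behind it (env.finger_overhang is the distance from the TCP to the fingertips, in m); z points along the fingers, y is the line along which they close (so a half turn about z gives the same grasp; the last joint's range is limited). The gripper opens to 94 mm and grips with 3 to 60 N. Pads are 16 mm wide; open, the fingers measure 119 mm over their backs; the gripper's body (75 mm by 177 mm) begins 78 mm behind the grasp point.
Start: joints at [69.74, 36.005, 2.206, 86.941, -1.547, 57.084, -1.146], TCP at [0.185, -0.623, 0.219] pointing down, gripper open.
Joint ranges: [-175.42, 175.42], [-21.48, 121.26], [-71.46, 75.88], [10.55, 141.38], [-63.04, 243.04], [13.31, 113.54], [-168.57, 168.57]. Speed limits (degrees/s): [147.25, 147.25, 180, 180, 180, 180, 180].

## Interface

Orientations are given as [roll, pitch, yaw] about the fixed x, y, z axes, in that order (R = Rz(yaw) Ry(pitch) Rx(roll)).
In Python, from plant import env gives the robot as it stands. The module is installed in compiled form; this text tells all that it offers. Calls block until the motion is done:
- env.move_to(position, orientation): joint-space move of the TCP to a pose.
- env.line_to(position, feed=0.15, orientation=None, guard=None): straight line of the TCP; orientation=None keeps the orientation; feed is the mean speed in m/s. With guard (N) it stops when the force on the tool has changed by that much, and returns True; else False.
- env.set_joints(angles): joint-space move.
- env.move_gripper(opening, f_grip=None): opening from 0.0 (shut) to 1.0 (fully open); f_grip is the grip in N (None keeps the last); returns when the fingers have stopped.
- env.wait(seconds).
- env.solve_ik(position, orientation): joint angles nearest the present ones, or None.
- env.snapshot(name): name is "scene" or "side" or "wrist"; returns (picture, depth): 480x640x3 uint8, blue, green, red; 480x640 float32, m along the optical axis (not along the pixel's ray), 0 where there is no reading.
- env.get_calibration(name): a dict with "K" (3x3 intrinsics, pixels), "origin" and "attitude" of the camera in the world. Camera axes: x right, y down, z forward; pixel columns grow to the right and rows downward; lengths in m; the calibration is good to about 2 mm. The wrist camera is an equidistant fisheye: a pixel r from the principal point sees the ray r / f radians off the axis. A picture is of the moment at which its call begins: read the wrist's pose just before it. get_calibration takes no time and is no camera call; for the wrist camera it gives the pose at the moment of the call.
A pose or a line that the arm cannot do raises env.IKError and nothing moves.
- env.job_done(): hands the job in; it is judged then, once.
Trained networks look in the newest picture that a camera, given by its name, has taken for a name from the list of things; names that differ only in an ending like _2 or _b are one class to them, and where a whole thing is asked for, a point or a joint stands for the part that bears it (a point fixed in the world has none). Each returns a list of dicts, best first, with "p" (0 to 1); they miss things now and then, are a little off and sometimes report something else, mostly with a low value. They report only what shows in the picture. A call takes as long as a camera call. They do not tell look-alikes from the thing itself.
- env.outline_of(query, camera): "mask" (480x640 bool, what is visible of it) and "uv" ([column, row] in pixels, amid what is visible of it).
Readings, each from a call of its own:
- env.current_time_s(): time.
- env.current_q(): joint angles.
- env.current_joint_vel(): joint speeds.
- env.current_joint_torque(): joint torques, N m.
- env.current_ee_pos(): TCP position.
- env.current_orientation(): TCP orientation.
- env.current_force(): force on the tool from outside, world axes, zero at the start.
- env.current_moment(): the same for the moment, N m.
- env.current_finger_gap(): opening from 0.0 (shut) to 1.0 (fully open).
- env.current_gripper_force(): force on a finger pad.
Only numpy, scipy, OpenCV 4.12 (cv2) and the standard library are available. Lean on these libraries where they do the work, as an engineer would, in place of code of your own. Each camera call takes 0.05 s, during which the arm holds its last target. There are 200 camera calls.

## Task

The T-bar filler cap of the gluing machine has only been set down on its neck: it is not in the thread, and turning it forward just brings it up against a stop. Without lifting it off the neck, back it off (anticlockwise seen from above) until you feel it drop into the start of the thread, then screw it clockwise down onto its rubber seal until it will turn no further, and let go. Leave the other things on the bench where they are.

Things in the scene. Friction and masses are not known exactly. Their poses are not given: they have to be found in the camera images.
- cap_bar (a point): Black filler cap of the gluing machine, loose on its neck, about 0.24 kg. Point: centre of its T-bar; x along the bar, z up the cap's axis; both bar ends are alike. Bar 128 mm long, 16 wide, 20 high (10 above and below the point). 32 mm of bar stands out over open space at each end, beyond the skirt.
- cap_rim (a point): Centre of the lower rim of the same cap's round ribbed skirt, 70 mm below the bar's centre. Skirt 63 mm across; its flat top is 12 mm below the bar's centre, with a hub 34 mm across between. Hidden inside are three lugs that run in the neck's thread.
- neck_foot (a point): Foot of the threaded filler neck, on its upright axis, at the flat top of the steel tank (230 x 360 x 100 mm high, fixed). Bar's centre above this point: 93 mm at the start, about 86 after dropping into the thread, 77 when home. A flange 80 mm across surrounds it.
- neck_end (a point): Flat upper end of the neck, on its axis, inside the cap. Right-hand thread, 24 mm a turn. At the start the lugs ride on this flat end. Turned back 0.4 to 1.4 rad (not known) the cap drops 7 mm and turns back no farther. Turned forward first it meets a stop within 1.2 rad, still high. From the drop it is about 2.5 rad clockwise to home, a dead stop.
- seal (a joint): How far the cap presses down the sprung rubber ring (68 mm across) at the neck's foot, in m: 0 free, 0.003 at the dead stop. The cap turns freely (about 1 N at the bar's end), meets the ring some 1.5 rad after the drop, then stiffens to 6 to 9 N before the dead stop, and stays where it is left.
- brush_mid (a point): Flat glue brush, 160 mm long, lying on top of the tank; its middle, 6 mm above the tank top. A bystander.
- dye_mid (a point): Amber dye bottle, 56 mm across, 130 mm high, upright on the bench beside the tank; its centre. A bystander.
- wax_mid (a point): White wax jar with a metal lid, 68 mm across, 60 mm high, on the bench beside the tank; its centre. A bystander.
- mallet_head (a point): White-headed mallet, about 220 mm long, lying on the bench; the centre of its head (52 mm across, 85 mm long). A bystander.
- spool_mid (a point): Brown thread spool, 48 mm across, 80 mm high, upright on the marble slab; its centre. A bystander.
- phone_mid (a point): Black phone, 75 x 150 x 9 mm, lying on the marble slab; its centre. A bystander.
- awl_mid (a point): Awl like a screwdriver, red handle, about 180 mm long, lying on the bench; its middle. A bystander.
Things that resemble listed ones, but are neither listed nor needed, are in the scene too. What is shaped like the part that bears cap_bar but pink or purple is not meant.

How it is judged (in metres and radians):
On the way, in this order (a step that is already met when the one before it is completed fails the run):
1. the cap is backed off until it drops into the thread starts (z of cap_bar in the frame of neck_foot below 0.089 m and horizontal distance between cap_rim and neck_foot below 0.015 m), for 0.1 s.
2. the cap is screwed down onto its seal (value of joint seal above 0.002 m and z of cap_bar in the frame of neck_foot below 0.0785 m), for 0.2 s.
At the end, for the whole second after the job is handed in: The cap is screwed home and level (within 0.05 rad) on its neck: it presses the seal ring down by more than 2 mm (3 mm at the dead stop) and the centre of its bar is 73 to 78.5 mm above the tank top, within 5 mm of the neck's axis (all of step 2 and z of cap_bar in the frame of neck_foot above 0.073 m and horizontal distance between cap_bar and neck_foot below 0.005 m and angle between cap_bar's own z axis and vertical below 0.05 rad); the robot touches nothing.
It fails at once if the cap is lifted off its neck (its rim raised more than 9 mm or moved more than 15 mm sideways) (z of cap_rim in the frame of neck_foot above 0.032 m or horizontal distance between cap_rim and neck_foot above 0.015 m).
It fails at once if a bystander is moved by more than 30 mm (distance of any of brush_mid, dye_mid, wax_mid, mallet_head, spool_mid, phone_mid, awl_mid from where it was at the start of the episode above 0.03 m).
It also fails if it takes over 58 s, if anything falls off the work surface, if the arm or the gripper's body presses on something with over 40 N, if the wrist force passes 120 N, or if a joint passes its speed limit or range.

## Working session

There is one attempt and no reset: what is moved stays moved. The work goes in short steps, each a Python script; the robot and the scene stay as the last script left them, time stands still between calls to the robot, and variables do not carry over. Pictures are saved under pics/ and viewed, at most 10 in all, crops included, and the job is handed in when it is done.

```bash
mkdir -p pics; cat > h.py <<'E'
import numpy as np, cv2
from plant import env
def pts(name, depth, mask):
    c=env.get_calibration(name); K=np.array(c["K"]); R=att(c); o=np.array(c["origin"])
    v,u=np.nonzero(mask&(depth>0)); z=depth[v,u]
    p=np.c_[(u-K[0,2])/K[0,0]*z,(v-K[1,2])/K[1,1]*z,z]
    return p@R.T+o
def att(c):
    a=np.array(c["attitude"])
    if a.shape==(3,3): return a
    from scipy.spatial.transform import Rotation as Ro
    return Ro.from_euler('xyz',a,degrees=True).as_matrix()
E
python3 - <<'E'
from h import *
for n in("scene","side"):
    im,d=env.snapshot(n); print(n,env.get_calibration(n))
    cv2.imwrite(f"pics/{n}0.png",im)
    for q in("cap_bar","brush_mid","dye_mid","wax_mid","mallet_head","spool_mid"):
        for r in env.outline_of(q,n)[:3]:
            P=pts(n,d,r["mask"])
            print(q,round(r["p"],2),np.round(r["uv"]),r["mask"].sum(),np.median(P,0).round(3) if len(P) else None,P.max(0).round(3) if len(P) else None)
print(env.current_time_s(),env.current_orientation(),env.current_force())
E
```

```text
scene {'K': array([[531.18468858,   0.        , 318.62140298],
       [  0.        , 531.18468858, 236.0708587 ],
       [  0.        ,   0.        ,   1.        ]]), 'origin': array([1.06202025, 0.56332789, 1.20686266]), 'attitude': array([-142.41623664,    0.27198381,  134.54860534])}
cap_bar 0.87 [303. 268.] 974 [0.592 0.051 0.18 ] [0.618 0.105 0.207]
cap_bar 0.84 [203. 209.] 649 [ 0.594 -0.366  0.056] [ 0.635 -0.28   0.093]
cap_bar 0.76 [253. 188.] 664 [ 0.444 -0.321  0.057] [ 0.492 -0.299  0.084]
brush_mid 0.98 [254. 286.] 539 [ 0.679 -0.038  0.109] [0.705 0.018 0.117]
brush_mid 0.49 [352. 323.] 745 [0.582 0.193 0.08 ] [0.6   0.213 0.134]
dye_mid 0.97 [350. 324.] 726 [0.583 0.193 0.08 ] [0.6   0.213 0.134]
dye_mid 0.38 [228. 152.] 666 [ 0.381 -0.53   0.035] [ 0.434 -0.479  0.053]
wax_mid 0.82 [328. 354.] 784 [0.663 0.192 0.055] [0.689 0.22  0.064]
mallet_head 0.96 [227. 152.] 661 [ 0.381 -0.532  0.035] [ 0.435 -0.479  0.053]
spool_mid 0.67 [443. 323.] 646 [0.425 0.344 0.081] [0.442 0.367 0.114]
side {'K': array([[498.90447598,   0.        , 320.97051116],
       [  0.        , 4
[... 247 characters left out ...]
0.06 ] [ 0.489 -0.304  0.086]
cap_bar 0.67 [365. 159.] 825 [ 0.579 -0.37   0.059] [ 0.679 -0.275  0.099]
cap_bar 0.63 [261. 458.] 468 [0.283 0.403 0.021] [0.375 0.428 0.03 ]
brush_mid 0.62 [258. 200.] 418 [ 0.675 -0.038  0.112] [0.703 0.013 0.118]
dye_mid 0.7 [230. 292.] 936 [0.556 0.19  0.081] [0.646 0.208 0.134]
wax_mid 0.91 [206. 279.] 851 [0.642 0.19  0.057] [0.698 0.215 0.087]
mallet_head 0.92 [461. 164.] 1019 [ 0.358 -0.544  0.039] [ 0.432 -0.482  0.059]
mallet_head 0.56 [226. 382.] 827 [0.41  0.343 0.108] [0.476 0.363 0.114]
spool_mid 0.68 [230. 384.] 772 [0.41  0.343 0.108] [0.441 0.362 0.114]
0.7 [ 1.79992522e+02 -3.08781889e-03  1.64928614e+01] [-0.27732223 -0.38352078  0.2060093 ]
```

View pics/scene0.png

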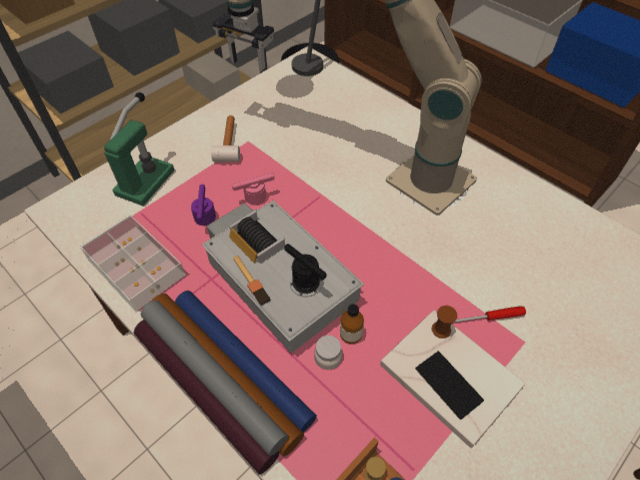

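View pics/side0.png

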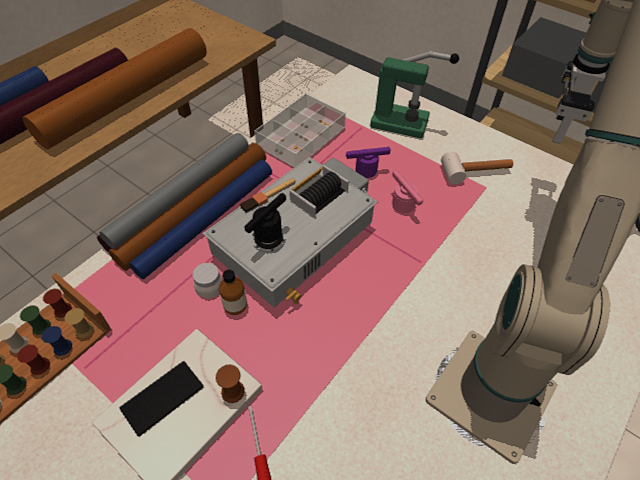

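The listed black cap stands on the tank at scene (304,268) and side (267,222). The pink and purple ones are look-alikes, and the brush lies to its left. Plan: straddle the bar with the open fingers on the cap's axis and turn it with a pure couple, like a key.

```bash
cat >> h.py <<'E'
def bar(tag=None, zlo=None):
    "bar centre, yaw from top-face depth points of both fixed cameras"
    out=[]
    for n in("scene","side"):
        im,d=env.snapshot(n)
        if tag: cv2.imwrite(f"pics/{n}{tag}.png",im)
        P=pts(n,d,np.ones(d.shape,bool)); g=im[d>0].max(1)
        P=P[(np.hypot(P[:,0]-.595,P[:,1]-.05)<.1)&(P[:,2]>.15)&(P[:,2]<.23)&(g<90)]
        top=np.percentile(P[:,2],97); Q=P[P[:,2]>top-.008]
        (cx,cy),(w,h),a=cv2.minAreaRect((Q[:,:2]*1000).astype(np.float32))
        if w<h: a+=90
        out.append((n,len(Q),round(top,4),round(cx,1),round(cy,1),round(max(w,h),1),round(min(w,h),1),round((a+90)%180-90,1)))
    return out
E
python3 - <<'E'
from h import *
for o in bar(): print(o)
# surroundings: highest points on annuli around the axis
for n in("scene","side"):
    im,d=env.snapshot(n); P=pts(n,d,np.ones(d.shape,bool))
    r=np.hypot(P[:,0]-.595,P[:,1]-.05)
    for a,b in((.068,.075),(.075,.085),(.085,.1),(.1,.13)):
        s=(r>a)&(r<b)&(P[:,2]<.4); print(n,a,b,np.percentile(P[s,2],[50,99]).round(3))
    s=(P[:,2]>.09)&(P[:,2]<.108)&(r<.2); print("tank",np.median(P[s],0))
E
```

```text
('scene', 307, np.float64(0.2024), 585.4, 42.1, 125.8, 17.2, -88.7)
('side', 347, np.float64(0.2049), 583.0, 38.1, 127.5, 17.6, -88.5)
scene 0.068 0.075 [0.097 0.197]
scene 0.075 0.085 [0.095 0.102]
scene 0.085 0.1 [0.096 0.108]
scene 0.1 0.13 [0.095 0.114]
tank [0.61158508 0.02963729 0.09729239]
side 0.068 0.075 [0.1   0.203]
side 0.075 0.085 [0.098 0.105]
side 0.085 0.1 [0.1   0.112]
side 0.1 0.13 [0.096 0.122]
tank [0.55430986 0.03630381 0.10045053]
```

```bash
python3 - <<'E'
from h import *
for psi in range(-180,181,20):
    q=env.solve_ik([.584,.040,.30],[180,0,psi]); print(psi,None if q is None else np.round(q))
E
```

```text
-180 [ 21.  32. -46.  91.  24.  68.  61.]
-160 [ 28.  37. -61.  90.  33.  73.  72.]
-140 [ 28.  37. -61.  90.  33.  73.  92.]
-120 [ 28.  37. -61.  90.  33.  73. 112.]
-100 [ 28.  37. -61.  90.  33.  73. 132.]
-80 [ -43.   40.   66.   92.  -38.   73. -140.]
-60 [ -12.   26.    9.   92.   -4.   62. -152.]
-40 [  -8.   26.    2.   91.   -1.   62. -136.]
-20 [  -2.   26.   -6.   91.    3.   63. -120.]
0 [  -0.   26.  -10.   91.    5.   63. -101.]
20 [  2.  27. -14.  91.   7.  63. -83.]
40 [  4.  27. -17.  91.   8.  63. -65.]
60 [  6.  27. -20.  91.  10.  64. -46.]
80 [  8.  27. -23.  91.  12.  64. -28.]
100 [ 11.  28. -28.  91.  14.  65. -10.]
120 [ 14.  29. -32.  91.  16.  65.   8.]
140 [ 16.  30. -36.  91.  19.  66.  26.]
160 [ 19.  31. -41.  91.  21.  67.  43.]
180 [ 21.  32. -46.  91.  24.  68.  61.]
```

```bash
python3 - <<'E'
from h import *
env.line_to([.185,-.623,.36],feed=.3)
env.move_to([.584,.040,.36],[180,0,146]); env.move_gripper(1.0)
print(env.current_ee_pos(),env.current_orientation(),np.round(env.current_q()),env.current_time_s(),env.current_finger_gap())
c=env.get_calibration("wrist"); im,d=env.snapshot("wrist"); print(c)
cv2.imwrite("pics/w1.png",im); np.savez("w1.npz",im=im,d=d)
K=np.array(c["K"]); R=att(c); o=np.array(c["origin"])
for r in env.outline_of("cap_bar","wrist")[:2]:
    print(r["p"],r["uv"],r["mask"].sum())
    v,u=np.nonzero(r["mask"]&(d>0)); z=d[v,u]
    x=(u-K[0,2])/K[0,0]; y=(v-K[1,2])/K[1,1]; t=np.hypot(x,y)+1e-9; s=np.tan(t)/t*z
    P=np.c_[x*s,y*s,z]@R.T+o; top=np.percentile(P[:,2],90); Q=P[abs(P[:,2]-top)<.007]
    print(top,len(Q),cv2.minAreaRect((Q[:,:2]*1000).astype(np.float32)))
E
```

```text
[0.58407568 0.03950022 0.35994788] [-1.79992455e+02  2.00892700e-03  1.45949926e+02] [ 19.  28. -42.  85.  19.  74.  32.] 4.4667 1.0009624002929267
{'K': array([[371.64829954,   0.        , 319.17475369],
       [  0.        , 371.64829954, 244.11141153],
       [  0.        ,   0.        ,   1.        ]]), 'origin': array([0.51952102, 0.08380136, 0.52627544]), 'attitude': array([ 1.64587468e+02, -1.94500156e-02,  5.59019218e+01])}
0.9 [319.1, 222.0] 5099
0.20405869867477472 2396 ((581.374267578125, 39.7641487121582), (16.857563018798828, 127.90670013427734), 1.059583067893982)
0.71 [122.8, 323.6] 104
0.021757660008676283 37 ((576.30322265625, -357.51727294921875), (50.29277801513672, 13.95671558380127), 23.210865020751953)
```

View pics/w1.png

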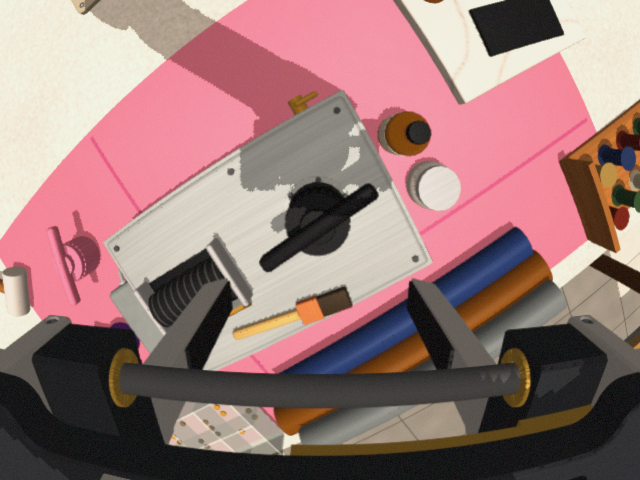

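The wrist view shows the bar centred at pixel (319,226), which is about (0.582, 0.040) with the bar at 91°. I'll go down straddling it at 56° and back it off.

```bash
cat >> h.py <<'E'
C=np.array([.5825,.0398])
def turn(psi0,psi1,z,step,stop,zf=None,rel=None):
    "turn the tool about the cap axis; stop when moment or wrist force exceeds"
    n=max(1,int(np.ceil(abs(psi1-psi0)/step))); m0=env.current_moment()[2] if rel is None else rel
    f0=np.array(env.current_force()); log=[]; psi=psi0
    for i in range(1,n+1):
        psi=psi0+(psi1-psi0)*i/n; zz=z if zf is None else z+(zf-z)*i/n
        env.move_to([*C,zz],[180,0,(psi+180)%360-180])
        m=env.current_moment()[2]-m0; f=np.array(env.current_force())-f0
        log.append((round(psi,1),round(m,3),*np.round(f,1)))
        if abs(m)>stop: break
    return psi,log
E
python3 - <<'E'
from h import *
env.move_to([*C,.30],[180,0,146])
print(env.line_to([*C,.177],feed=.1,guard=6),env.current_ee_pos(),env.current_force(),env.current_moment())
t=env.current_time_s()
psi,log=turn(146,186,.177,4,.5)
for l in log: print(*l)
print(t,env.current_time_s(),np.round(env.current_q()))
for o in bar(): print(o)
E
```

```text
False [0.58294386 0.03995995 0.17762293] [ 0.20549721 -0.04172732  0.06363497] [-0.00485695 -0.19394335 -0.06459346]
150.0 0.052 -0.4 -0.5 -0.2
154.0 0.037 0.7 0.8 -1.0
158.0 -0.012 -0.2 1.1 -0.6
162.0 0.058 0.5 -0.6 0.1
166.0 0.056 -0.3 0.0 0.5
170.0 0.068 -0.3 -0.1 -0.5
174.0 0.07 0.2 -0.8 -0.1
178.0 0.116 0.9 0.9 -0.2
182.0 0.033 -0.6 -0.3 -0.3
186.0 0.089 -0.1 -0.7 -0.1
6.3 8.8 [ 22.  41. -47. 100.  35.  56.  57.]
('scene', 75, np.float64(0.2094), 586.6, 42.9, 118.8, 32.0, -75.5)
('side', 57, np.float64(0.2161), 582.7, 38.4, 117.3, 16.2, -83.9)
```

```bash
python3 - <<'E'
from h import *
psi,log=turn(186,250,.177,4,.35,rel=-.065)
for l in log: print(*l)
print(env.current_time_s(),np.round(env.current_q()))
im,_=env.snapshot("side"); a,_=env.snapshot("scene")
o=np.hstack([cv2.resize(im[160:290,190:350],(400,325),interpolation=cv2.INTER_CUBIC),cv2.resize(a[200:330,230:390],(400,325),interpolation=cv2.INTER_CUBIC)])
cv2.imwrite("pics/c1.png",o)
E
```

```text
190.0 0.057 0.8 0.6 0.2
194.0 0.048 -0.1 0.7 -0.0
198.0 0.067 0.6 0.1 0.8
202.0 0.032 0.3 -0.1 0.3
206.0 0.114 0.3 -0.1 0.2
210.0 0.067 0.9 -0.1 0.9
214.0 0.05 0.0 -0.4 0.1
218.0 -0.046 -1.3 -1.3 -0.7
222.0 -1.364 -2.8 -2.1 0.8
11.15 [ 26.  44. -56.  99.  42.  60.  87.]
```

View pics/c1.png

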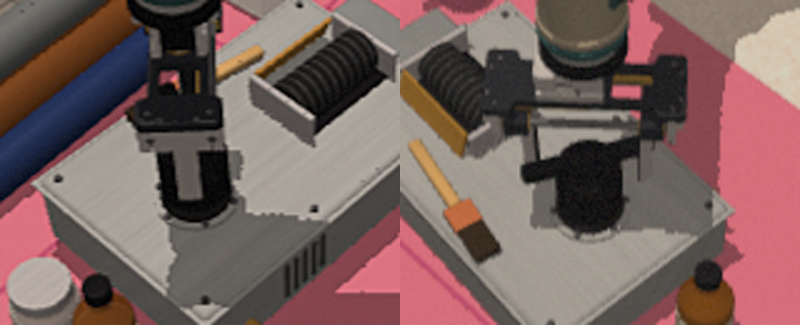

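```bash
python3 - <<'E'
from h import *
env.move_to([*C,.177],[180,0,-150])
env.line_to([*C,.36],feed=.25)
c=env.get_calibration("wrist"); im,d=env.snapshot("wrist")
K=np.array(c["K"]); R=att(c); o=np.array(c["origin"])
r=env.outline_of("cap_bar","wrist")[0]
v,u=np.nonzero(r["mask"]&(d>0)); z=d[v,u]
x=(u-K[0,2])/K[0,0]; y=(v-K[1,2])/K[1,1]; t=np.hypot(x,y)+1e-9; s=np.tan(t)/t*z
P=np.c_[x*s,y*s,z]@R.T+o; top=np.percentile(P[:,2],90); Q=P[abs(P[:,2]-top)<.007]
print(r["p"],top,len(Q),cv2.minAreaRect((Q[:,:2]*1000).astype(np.float32)))
cv2.imwrite("pics/w2.png",im)
for b in bar(): print(b)
for psi in(-80,-85,-90,100,60): print(psi,env.solve_ik([*C,.17],[180,0,psi]))
print(env.current_time_s(),env.current_q())
E
```

```text
0.86 0.19725544196120556 2274 ((580.861328125, 39.82660675048828), (16.689800262451172, 125.91413116455078), 57.17372131347656)
('scene', 325, np.float64(0.1957), 585.0, 41.3, 126.7, 19.6, -32.9)
('side', 312, np.float64(0.1982), 583.3, 38.2, 124.2, 16.2, -32.9)
-80 [ 30.7640431   50.43596844 -68.20377052  99.74100007  51.01538225
  67.05263899 137.16456718]
-85 [ 30.31327582  49.69068883 -66.8452692   99.75232345  50.07437836
  66.10266848 132.95197057]
-90 [ 29.90327741  49.05648075 -65.65950012  99.76268601  49.24852789
  65.29551917 128.64675808]
100 [ 10.03349275  35.91874723 -26.36787501 100.31853976  20.34612741
  48.53484975 -15.63528833]
60 [  4.24722975  34.67034205 -17.04509412 100.4937218   13.2231607
  46.79904257 -49.04301343]
12.625 [ 28.26859034  33.24058432 -60.26197371  85.02885117  28.98319199
  78.68067878  86.35514275]
```

The cap dropped 7 mm and the bar now stands at 147°. Next I'll move the fingers to the other side of the bar and screw clockwise.

```bash
python3 - <<'E'
from h import *
env.move_to([*C,.25],[180,0,-92])
print(env.line_to([*C,.168],feed=.1,guard=6),env.current_time_s())
m0=env.current_moment()[2]
psi,log=turn(268,152,.168,5,.85,zf=.162,rel=m0)
if psi<153:
    psi,l2=turn(152,90,.162,2.5,.85,rel=m0); log+=l2
for l in log: print(*l)
print(env.current_time_s(),np.round(env.current_q()))
E
```

```text
False 14.3583
263.2 0.029 0.3 -0.4 -0.4
258.3 0.052 1.3 0.1 -1.3
253.5 0.046 0.8 -0.3 -0.3
248.7 0.103 1.6 0.1 -0.8
243.8 0.059 0.4 0.1 -0.2
239.0 0.047 -0.5 -0.5 -0.5
234.2 0.018 1.1 0.6 -0.2
229.3 0.051 0.4 0.2 -0.4
224.5 0.015 0.3 -0.1 -1.6
219.7 0.003 0.1 -0.7 -0.5
214.8 0.063 0.9 -0.5 -0.0
210.0 0.017 1.3 0.1 -0.7
205.2 0.053 0.5 -0.4 -0.2
200.3 0.032 1.1 0.4 -0.9
195.5 0.098 1.3 0.1 -0.7
190.7 0.049 -0.1 -0.5 -1.0
185.8 -0.011 0.4 -0.4 -1.4
181.0 0.087 1.5 1.0 -0.6
176.2 0.067 0.9 -0.9 -1.5
171.3 -0.01 0.7 -0.2 -1.5
166.5 0.117 0.1 0.2 -1.0
161.7 0.025 0.8 -0.3 -0.4
156.8 0.058 0.7 -0.1 -0.3
152.0 -0.038 1.1 -0.8 -0.6
149.5 0.098 -0.8 0.5 0.1
147.0 0.065 -1.2 0.9 -0.1
144.6 0.004 -0.9 0.2 0.5
142.1 0.05 -0.6 0.6 0.3
139.6 0.049 -0.5 1.0 1.0
137.1 -0.022 -0.2 0.9 0.3
134.6 0.059 0.5 0.0 -0.2
132.2 0.057 -0.9 0.0 0.4
129.7 0.111 0.0 0.9 -0.5
127.2 0.039 -0.6 -0.5 -0.8
124.7 0.086 -1.1 -1.1 -0.7
122.2 0.051 -0.3 -0.2 -0.6
119.8 0.069 -0.4 0.3 0.4
117.3 0.148 -0.7 -0.8 -0.6
114.8 0.104 0.4 -0.5 -0.1
112.3 0.118 0.5 -0.8 -1.6
109.8 0.131 0.5 -0.8 -0.5
107.4 0.123 0.8 -1.1 -1.4
104.9 0.505 0.9 -3.7 -2.1
102.4 1.401 0.6 -3.7 -2.6
25.3583 [  8.  36. -24. 101.  19.  47. -12.]
```

```bash
python3 - <<'E'
from h import *
env.move_to([*C,.162],[180,0,114])
env.line_to([*C,.36],feed=.25)
c=env.get_calibration("wrist"); im,d=env.snapshot("wrist")
K=np.array(c["K"]); R=att(c); o=np.array(c["origin"])
r=env.outline_of("cap_bar","wrist")[0]
v,u=np.nonzero(r["mask"]&(d>0)); z=d[v,u]
x=(u-K[0,2])/K[0,0]; y=(v-K[1,2])/K[1,1]; t=np.hypot(x,y)+1e-9; s=np.tan(t)/t*z
P=np.c_[x*s,y*s,z]@R.T+o; top=np.percentile(P[:,2],90); Q=P[abs(P[:,2]-top)<.007]
print(r["p"],top,len(Q),cv2.minAreaRect((Q[:,:2]*1000).astype(np.float32)))
cv2.imwrite("pics/w3.png",im)
for b in bar("3"): print(b)
print(env.current_time_s())
E
```

```text
0.96 0.18835847509845569 2195 ((580.1644897460938, 40.10709762573242), (16.98987579345703, 125.95663452148438), 86.1559829711914)
('scene', 309, np.float64(0.1871), 585.3, 41.6, 125.6, 18.9, -3.9)
('side', 343, np.float64(0.1894), 584.0, 38.3, 128.2, 16.9, -4.3)
26.775
```

View pics/w3.png

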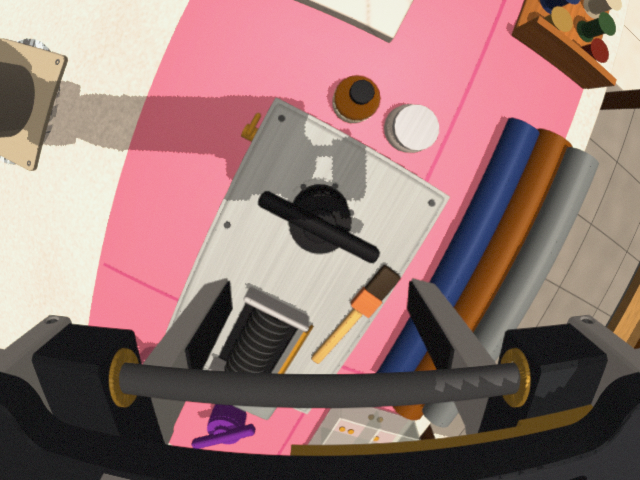

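The cap is about 15.5 mm below its start height, which matches home, and the bystanders are unmoved. I have time to spare, so I'll turn it once more, slightly harder, to confirm the dead stop.

```bash
python3 - <<'E'
from h import *
env.move_to([*C,.25],[180,0,118])
print(env.line_to([*C,.162],feed=.15,guard=6))
m0=env.current_moment()[2]
turn(118,108,.162,5,.85,rel=m0)
psi,log=turn(108,96,.162,1.5,1.9,rel=m0)
for l in log: print(*l)
env.move_to([*C,.162],[180,0,116])
env.line_to([*C,.36],feed=.25)
for b in bar(): print(b)
print(env.current_time_s())
E
```

```text
False
106.5 0.145 1.3 -4.4 1.8
105.0 0.545 1.9 -4.3 2.8
103.5 1.098 2.0 -6.3 3.6
102.0 1.69 1.9 -5.9 2.4
100.5 2.373 2.6 -6.4 3.4
('scene', 307, np.float64(0.187), 585.4, 41.2, 127.2, 18.5, -3.0)
('side', 335, np.float64(0.1895), 584.4, 38.4, 127.7, 17.1, -4.4)
31.1417
```

```bash
python3 -c "
from plant import env
env.wait(.3); print(env.current_force()); print(env.job_done())"
```

```text
[0.91340402 0.74550428 0.03907265]
the job is handed in; nothing more can be done
None
```

I backed the cap off until it dropped about 7 mm into the thread, screwed it clockwise to a dead stop at about 77.5 mm (confirmed by a second, harder turn), let go, and handed the job in at about 31 s; no verdict was returned.

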